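# Clamp the battery case with its draw latch

### The job

The larger grey equipment case on the charging stall's table has its lid standing slightly ajar and its draw latch undone. Flip the latch's wire loop over so that it drops behind the keeper hook on the lid, then swing the lever back over, away from the keeper, and press it down flat until it snaps over centre and clamps the lid shut. Leave it clamped.

Things in the scene. Friction and masses are not known exactly. Their poses are not given: they have to be found in the camera images.
- case: The larger grey case, 220 x 270 x 118 mm high, immovable. It stands on its hinged edge, so the seam of body and lid runs across its flat top. Origin on the table under the latch's hinge pin; x points level from lever to keeper, y along the pin, z up. Its top spans x -95 to 125 mm. A keypad phone lies on it at y over 70 mm. The smaller case (88 mm high) is already clamped, not part of the job.
- pivot (a point): Centre of the latch lever's hinge pin, on the case, 142 mm above the table and 24 mm above the case's top. Axes as the case's. Lever, loop and keeper are all centred on the vertical plane y = 0 through it.
- loop_bar (a point): Centre of the wire loop's cross bar (along y, 7 mm thick, 47 long). Side wires 40 mm apart run 88 mm from it to the lever, hinged freely 20 mm from the pin; the loop swings past the lever's tip. It starts leaning back past upright against a stop, 220 to 245 mm above the table; pushed to +x (under 1 N) until 50 mm ahead of its start it falls by itself behind the keeper hook (+x side).
- keeper (a point): Seat behind the steel keeper hook on the lid: the bar's centre when hooked taut. 6.5 mm above the lid's top; the hook (26 mm wide, 16 high) leans to +x over it. It lies 72 mm ahead (x) of the pivot with the lid ajar, about 67 clamped. The lid is hinged at its lower edge; a springy seal pushes it open with 8 N, rising to about 25 N clamped.
- lever (a joint): Angle (rad) of the steel lever, 26 mm wide, 5 thick, tip 68 mm from the pin with an 8 mm lip. 0 = flat, pointing to -x (clamped), its top face 146 mm above the table; pi/2 = upright; more = leaning to the keeper. Starts near 2.1; stays where left (1 N at the tip moves it). With the loop hooked it resists below about 1.2 rad with up to 6 N, then snaps down by itself below about 0.3 rad.

How it is judged (in metres and radians):
On the way:
1. the loop's cross bar lies down behind the keeper hook, the lever still standing open (z of loop_bar in the frame of keeper between -0.01 and 0.01 m and x of loop_bar in the frame of keeper between -0.004 and 0.035 m and value of joint lever above 0.9 rad), for 0.2 s.
At the end, for the whole second after the job is handed in: The lever lies flat (within 0.12 rad of fully down) and at rest, the loop's cross bar is hooked in the keeper's seat (within 10 mm of it), and the lid is drawn shut (the keeper less than 69 mm ahead of the pivot, from about 72 mm when ajar) (value of joint lever below 0.12 rad and distance between loop_bar and keeper below 0.01 m and x of keeper in the frame of pivot below 0.069 m and velocity of joint lever below 0.1 rad/s); the robot touches nothing.
It also fails if it takes over 40 s, if anything falls off the work surface, if the arm or the gripper's body presses on something with over 40 N, if the wrist force passes 120 N, or if a joint passes its speed limit or range.

### The arm

A 6-joint arm with a two-finger parallel gripper is mounted at the origin on the work surface. World frame = base frame: x ahead of the robot, y to its left, z up, the work surface at z = 0. Lengths are in mm, angles in degrees, forces in N, time in s.
With the tool pointing down it reaches from about 300 to 850 mm from the base axis. Payload 4.2 kg.
Tool frame: the origin (TCP) lies between the finger pads; the fingertips stand 14 mm ahead of it and the grasp point (between the pads) lies 5 mm behind it (env.finger_overhang is the distance from the TCP to the fingertips, in mm); z points along the fingers, y is the line along which they close (so a half turn about z gives the same grasp; the last joint's range is limited). The gripper opens to 91 mm and grips with 3 to 60 N. Pads are 32 mm wide; open, the fingers measure 118 mm over their backs; the gripper's body (76 mm by 178 mm) begins 60 mm behind the grasp point.
Start: joints at [72.88, 18.312, 89.639, -0, 72.044, -1.146], TCP at [158.243, 552.812, 227.976] pointing down, gripper open.
Joint ranges: [-177.97, 177.97], [-48.28, 115.42], [12.27, 149.76], [-77.06, 257.06], [2.81, 150.46], [-146.56, 146.56]. Speed limits (degrees/s): [147.25, 147.25, 180, 180, 180, 180].

### API

Orientations are given as [roll, pitch, yaw] about the fixed x, y, z axes, in that order (R = Rz(yaw) Ry(pitch) Rx(roll)).
In Python, from workcell import status, cams, env, finder gives the robot as it stands.
- The arm moves only by the tool apply_moves, never from a script. Its argument "increments" is a list of rows, each a list of 7 numbers: the opening, from -1 (shut) to 1 (fully open), then the shift along the world's x, y, z in m, then the turn, a rotation vector about the world's x, y, z in degrees. In form: [[gripper, x, y, z, ax, ay, az], ...]. A call has 1 to 5 rows; each row shifts and turns the commanded pose from where the row before left it; what a row does not reach is not made up. A row lasts 1/12 s, in which the tool goes at most 41.7 mm and 7.16 degrees, less where a joint would pass 70% of its speed; a pose out of reach is approached as far as the arm can. A call with a gripper value outside its range is refused whole. The fingers move at their own pace and stop on an object; "newtons" is the grip in N (left out, the last holds). Time passes only in rows, so rows that do not move let the fingers close. It gives the time, the measured TCP pose, the force, the opening and the grip force at its end, in the units of the state.
- status.state(): the state, without advancing time (a new reading comes with each control period).
- cams.grab_frame(name): name is "scene" or "top" or "wrist"; returns a dict with "color" (480x640x3 uint8, red, green, blue), "intrinsics" (3x3 intrinsics, pixels), "R" (3x3) and "t" (3): a world point X has camera coordinates R X + t. Camera axes: x right, y down, z forward; pixel columns grow to the right and rows downward; lengths in mm; the calibration is good to about 2 mm. A picture is of the moment at which its call begins. There is no depth.
- env.job_done(): hands the job in; it is judged then, once.
Trained networks look in the newest picture that a camera, given by its name, has taken for a name from the list of things; names that differ only in an ending like _2 or _b are one class to them, and where a whole thing is asked for, a point or a joint stands for the part that bears it (a point fixed in the world has none). Each returns a list of dicts, best first, with "score" (0 to 1); they miss things now and then, are a little off and sometimes report something else, mostly with a low value. They report only what shows in the picture. A call takes as long as a camera call.
- finder.boxes_of(query, camera): "rect" ([left, top, width, height] in pixels, round what is visible of it).
- finder.trace(query, camera): "pixels" (480x640 bool, what is visible of it) and "rect" ([left, top, width, height] in pixels, round what is visible of it).
The state is a dict: "time_s": time; "qpos": joint angles; "qvel": joint speeds; "effort": joint torques, N m; "ee_pos": TCP position; "ee_rot": TCP orientation; "force": force on the tool from outside, world axes, zero at the start; "torque": the same for the moment, N m; "gripper_width": finger opening in mm; "gripper_force": force on a finger pad.
Only numpy, scipy, OpenCV 4.12 (cv2) and the standard library are available. Lean on these libraries where they do the work, as an engineer would, in place of code of your own. Each camera call takes 0.05 s, during which the arm holds its last target. There are 200 camera calls.

## Working session

There is one attempt and no reset: what is moved stays moved. The work goes in short steps, Python scripts to look and compute and a tool call to move; the robot and the scene stay as the last step left them, time stands still between calls to the robot, and variables do not carry over. Pictures are saved under pics/ and viewed, at most 10 in all, crops included, and the job is handed in when it is done.

Besides the shell and the picture viewer there is one more tool, called after ">>>" by a JSON object that holds its "method" and its "body". apply_moves: Moves the arm, as the interface text tells. Its arguments: {"type":"object","properties":{"increments":{"type":"array","items":{"type":"array","items":{"type":"number"}}},"newtons":{"type":"number"}},"required":["increments"]}

```bash
mkdir -p pics; cat > h.py <<'E'
import numpy as np,cv2
from workcell import status,cams,env,finder
def cam(n,save=None):
    f=cams.grab_frame(n)
    if save: cv2.imwrite('pics/'+save,f['color'][:,:,::-1])
    return f
def ray(f,u,v):
    K,R,t=map(np.array,(f['intrinsics'],f['R'],f['t']))
    d=R.T@np.linalg.inv(K)@np.array([u,v,1.]); return -R.T@t,d/np.linalg.norm(d)
def atz(f,u,v,z):
    c,d=ray(f,u,v); return c+d*(z-c[2])/d[2]
def proj(f,X):
    K,R,t=map(np.array,(f['intrinsics'],f['R'],f['t']))
    p=K@(R@np.array(X,float)+t); return p[:2]/p[2]
def tri(obs):
    A=np.zeros((3,3));b=np.zeros(3)
    for f,u,v in obs:
        c,d=ray(f,u,v);P=np.eye(3)-np.outer(d,d);A+=P;b+=P@c
    return np.linalg.solve(A,b)
E
python3 - <<'E'
from h import *
ims=[]
for n in('scene','top'):
    f=cam(n,n+'0.png')
    print(n,ray(f,320,240))
    for q in('case','lever','loop_bar','keeper','pivot'):
        for r in finder.boxes_of(q,n)[:2]: print(q,round(r['score'],2),np.round(r['rect']))
E
```

```text
scene (array([929.60007457, 278.80093988, 778.81310736]), array([-0.43718476, -0.37806845, -0.81604763]))
case 0.66 [346. 248. 230. 226.]
lever 0.96 [449. 270.  63.  66.]
loop_bar 0.85 [457. 271.  59.  62.]
keeper 0.64 [348. 275. 155. 198.]
pivot 0.65 [346. 244. 229. 231.]
pivot 0.53 [460. 272.  58.  63.]
top (array([460.45047168, -11.24179107, 805.76350656]), array([ 0.16773354, -0.01985173, -0.98563247]))
case 0.64 [ 43. 151. 224. 190.]
loop_bar 0.72 [ 87. 234.  69.  29.]
keeper 0.63 [ 81. 155. 184. 108.]
pivot 0.93 [ 40. 154. 224. 186.]
```

View pics/scene0.png

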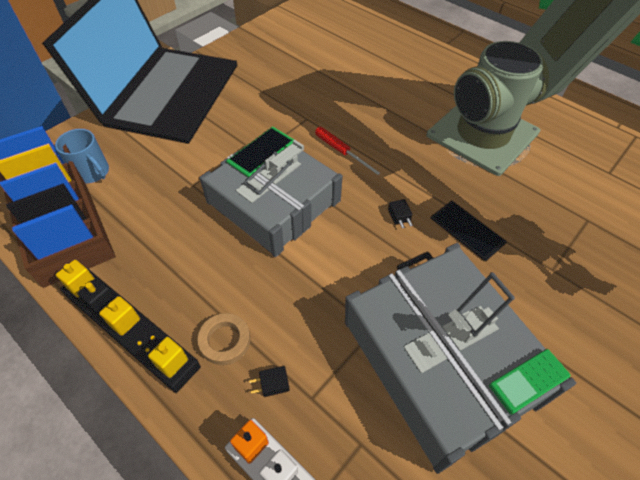

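View pics/top0.png

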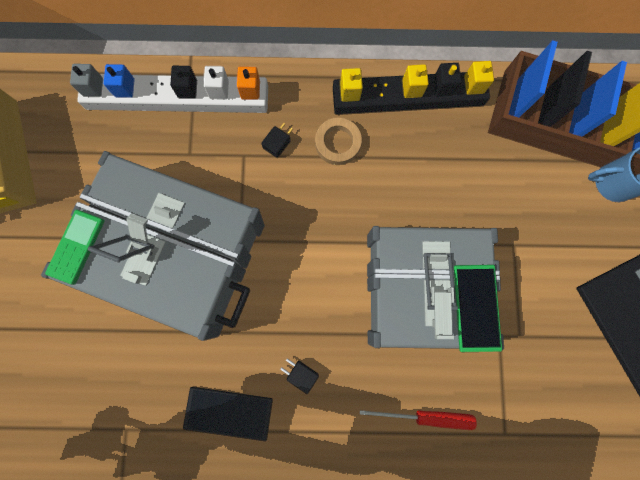

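The larger case is at top-image (45–262, 153–338), with the latch base near (140,262), the keeper near (165,208) and the loop bar near (95,250). In the scene view the loop stands at (457–512, 271–333).

```bash
python3 - <<'E'
from h import *
a=cv2.imread('pics/scene0.png')[255:385,395:525]; b=cv2.imread('pics/top0.png')[175:305,75:205]
cv2.imwrite('pics/crop0.png',np.hstack([cv2.resize(a,(400,400),interpolation=2),cv2.resize(b,(400,400),interpolation=2)]))
f=cam('top')
P=[atz(f,u,v,118) for u,v in((107,153),(262,212),(207,338),(45,275))]
print(np.round(P))
for i in range(4): print(np.linalg.norm(P[i]-P[i-1]))
E
```

```text
[[718. 331. 118.]
 [622.  70. 118.]
 [421. 148. 118.]
 [514. 409. 118.]]
218.7157518188191
278.1516602255054
216.0282243230067
277.538849351949
```

View pics/crop0.png

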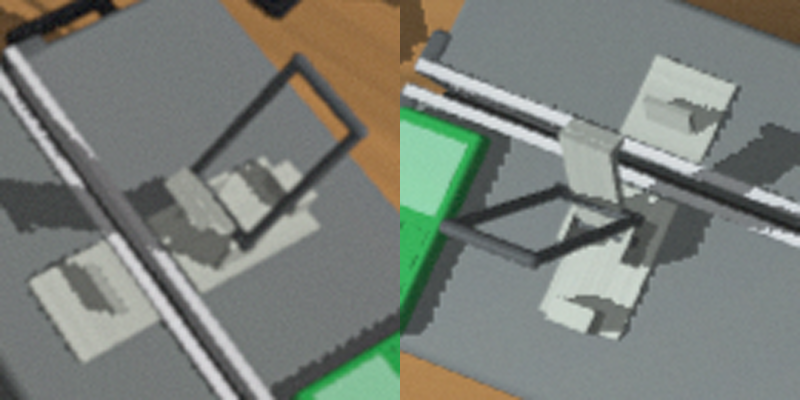

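```bash
cat >> h.py <<'E'
YAW=np.radians(-21); ex=np.array([np.cos(YAW),np.sin(YAW),0]); ey=np.array([-np.sin(YAW),np.cos(YAW),0])
E
python3 - <<'E'
from h import *
s=cam('scene');t=cam('top')
S=lambda x,y:(s,395+x/3.077,255+y/3.077); T=lambda x,y:(t,75+(x-400)/3.077,175+y/3.077)
bar=tri([S(329,96),T(491,245)]); print('bar',bar)
b1=tri([S(297,60),T(445,228)]);b2=tri([S(360,132),T(537,262)]);print(b1,b2,np.linalg.norm(b1-b2))
k=tri([S(85,283),T(672,110)]);print('keephook',k)
tip=tri([S(185,185),T(592,130)]);print('tip?',tip)
c=np.array([569,240,118.]); 
for n,p in(('bar',bar),('b1',b1),('b2',b2),('hook',k),('tip',tip),('keepplate',atz(*T(682,110),120)),('leverplate',atz(*T(583,318),120))):
    d=p-c; print(n,'casex',d@ex+15,'casey rel centre',d@ey,p[2])
st=status.state();print(st['ee_pos'],st['ee_rot'],st['force'],st['gripper_width'],st['time_s'])
E
```

```text
bar [532.470594   259.84552907 239.86799863]
[540.68317523 251.78580535 272.35176241] [523.97340669 267.45036828 206.31490738] 69.89607369766054
keephook [620.72623089 223.038159   128.49561845]
tip? [591.06519949 234.33998815 206.09421937]
bar casex -26.215139993711823 casey rel centre 5.436429163845593 239.86799863006988
b1 casex -15.659688240783932 casey rel centre 0.8551547531549686 272.3517624075689
b2 casex -36.87327838430432 casey rel centre 9.49103860496463 206.31490738198806
hook casex 69.36917687132606 casey rel centre 2.7017805448066823 128.49561845248974
tip casex 37.628005196240316 casey rel centre 2.623384018818874 206.09421937208808
keepplate casex 69.16092005483816 casey rel centre 3.8720375314353284 120.0
leverplate casex -49.013846431517834 casey rel centre 4.163943694459103 120.0
[158.2415259  552.80431666 227.99163405] [1.79993958e+02 1.28407113e-03 1.64027596e+02] [0.99710739 0.14127993 0.58034407] 91.19974287829295 0.75
```

>>> {"method": "apply_moves", "body": {"increments": [[-1, 0.028, -0.023, 0.002, 0, 0, -1], [-1, 0.028, -0.023, 0.002, 0, 0, -1], [-1, 0.028, -0.023, 0.002, 0, 0, -1], [-1, 0.028, -0.023, 0.002, 0, 0, -1], [-1, 0.028, -0.023, 0.002, 0, 0, -1]], "newtons": 20}}

```text
time_s: 1.17
ee_pos: [299.2, 436.7, 238.2]
ee_rot: [180.0, 0.0, 159.0]
force: [-0.0, 1.0, -0.3]
gripper_width: 60.3
gripper_force: 0.0
```

>>> {"method": "apply_moves", "body": {"increments": [[-1, 0.028, -0.023, 0.002, 0, 0, 0], [-1, 0.028, -0.023, 0.002, 0, 0, 0], [-1, 0.028, -0.023, 0.0, 0, 0, 0], [-1, 0.028, -0.023, 0.0, 0, 0, 0], [-1, 0.028, -0.023, 0, 0, 0, 0]]}}

```text
time_s: 1.58
ee_pos: [439.4, 321.5, 242.2]
ee_rot: [180.0, 0.0, 159.0]
force: [-0.1, 0.5, -0.1]
gripper_width: 27.4
gripper_force: 0.0
```

>>> {"method": "apply_moves", "body": {"increments": [[-1, 0.028, -0.023, 0, 0, 0, 0], [-1, 0.02, -0.02, 0, 0, 0, 0], [-1, 0, 0, 0, 0, 0, 0], [-1, 0, 0, 0, 0, 0, 0]]}}

```text
time_s: 1.92
ee_pos: [487.0, 278.8, 241.8]
ee_rot: [180.0, -0.0, 158.9]
force: [0.4, 0.3, -0.3]
gripper_width: 1.4
gripper_force: 0.0
```

```bash
python3 - <<'E'
from h import *
a=cam('scene');b=cam('top')
cv2.imwrite('pics/c1.png',np.hstack([cv2.resize(a['color'][210:370,390:550,::-1],(400,400)),cv2.resize(b['color'][170:330,60:220,::-1],(400,400))]))
st=status.state();p=np.array(st['ee_pos']);piv=np.array([556.4,249,142]);d=p-piv
print(p,st['ee_rot'],st['force'],st['gripper_width'],'case',d@ex,d@ey,p[2])
E
```

```text
[485.73655086 280.15193219 241.92848131] [ 1.79988756e+02 -4.12168227e-02  1.59025484e+02] [-0.11594528 -0.24580258 -0.61352689] 0.2385200200815548 case -77.13386704812174 3.7593187613165835 241.92848131131987
```

View pics/c1.png

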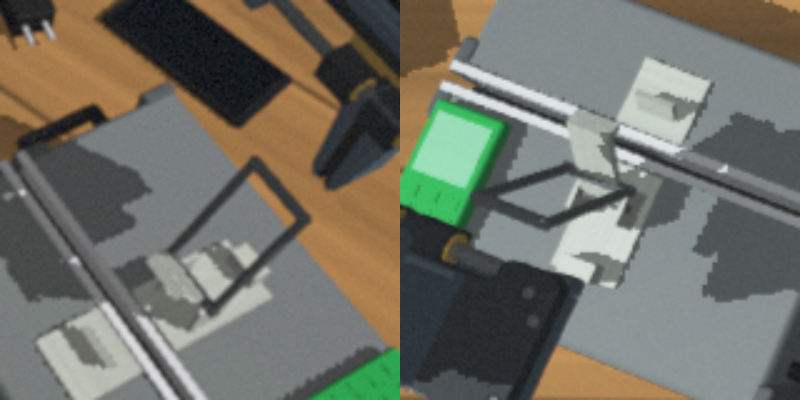

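>>> {"method": "apply_moves", "body": {"increments": [[-1, 0.012, -0.008, -0.004, 0, 0, 0], [-1, 0.012, -0.006, 0, 0, 0, 0], [-1, 0.011, -0.004, 0, 0, 0, 0], [-1, 0.011, -0.004, 0, 0, 0, 0], [-1, 0.011, -0.004, 0, 0, 0, 0]]}}

```text
time_s: 2.43
ee_pos: [544.5, 253.6, 238.0]
ee_rot: [180.0, 0.0, 159.0]
force: [-0.2, -0.6, 1.3]
gripper_width: 0.5
gripper_force: 0.0
```

>>> {"method": "apply_moves", "body": {"increments": [[-1, 0.008, -0.003, 0, 0, 0, 0], [-1, 0.008, -0.003, 0, 0, 0, 0], [-1, 0.007, -0.003, 0, 0, 0, 0], [-1, 0, 0, 0, 0, 0, 0]]}}

```text
time_s: 2.77
ee_pos: [567.7, 244.2, 237.7]
ee_rot: [180.0, 0.0, 159.0]
force: [-0.3, -0.3, 0.2]
gripper_width: 0.1
gripper_force: 0.0
```

```bash
python3 - <<'E'
from h import *
a=cam('scene');b=cam('top')
cv2.imwrite('pics/c2.png',np.hstack([cv2.resize(a['color'][210:370,390:550,::-1],(400,400)),cv2.resize(b['color'][170:330,60:220,::-1],(400,400))]))
st=status.state();p=np.array(st['ee_pos']);piv=np.array([556.4,249,142]);d=p-piv
print(p,st['ee_rot'],st['force'],st['gripper_width'],'case',d@ex,d@ey,p[2])
E
```

```text
[566.24875754 244.70010817 237.79742632] [-1.79992671e+02 -3.67625662e-02  1.59000397e+02] [0.10279483 0.5105554  1.18079584] 0.2883497027705278 case 10.735550677454544 -0.484815801019982 237.7974263196741
```

View pics/c2.png

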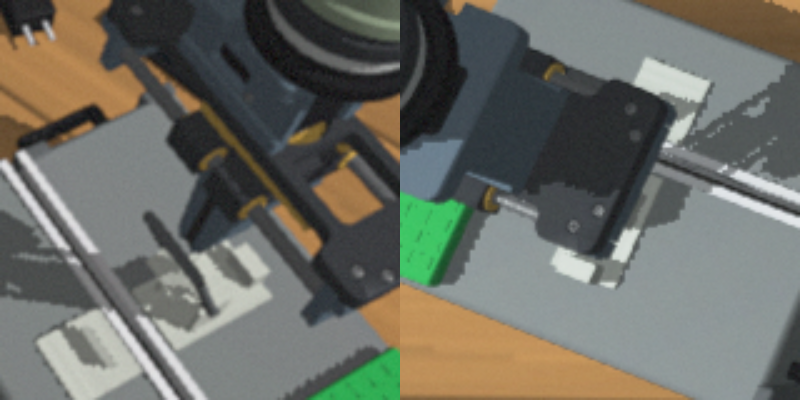

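>>> {"method": "apply_moves", "body": {"increments": [[-1, 0, 0, 0.02, 0, 0, 0], [-1, 0, 0, 0.03, 0, 0, 0], [-1, 0, 0, 0.03, 0, 0, 0], [-1, -0.02, 0.008, 0.03, 0, 0, 0], [-1, -0.02, 0.008, 0, 0, 0, 0]]}}

```text
time_s: 3.28
ee_pos: [527.7, 261.8, 354.4]
ee_rot: [179.5, 0.4, 159.0]
force: [-0.3, 0.7, 0.8]
gripper_width: 0.2
gripper_force: 0.0
```

```bash
python3 - <<'E'
from h import *
a=cam('scene');b=cam('top')
cv2.imwrite('pics/c3.png',np.hstack([cv2.resize(a['color'][210:370,390:550,::-1],(400,400)),cv2.resize(b['color'][170:330,60:220,::-1],(400,400))]))
st=status.state();p=np.array(st['ee_pos']);piv=np.array([556.4,249,142])
for x,z in((67,124.5),(72,124.5),(100,124.5),(30,200)): print(x,z,(proj(a,piv+x*ex+[0,0,z-142])-[390,210])*2.5,(proj(b,piv+x*ex+[0,0,z-142])-[60,170])*2.5)
print(p,st['force'])
E
```

```text
67 124.5 [ 91.26164561 345.67524026] [262.89029057 103.2442947 ]
72 124.5 [ 84.30660008 349.2697291 ] [266.20801705  96.23753716]
100 124.5 [ 44.84625811 369.6635221 ] [284.64813917  57.2935599 ]
30 200 [174.32652715 264.05946004] [191.38630223 131.07670441]
[524.01932144 262.10463321 350.67373228] [ 0.74202868  0.34063438 -0.31152383]
```

View pics/c3.png

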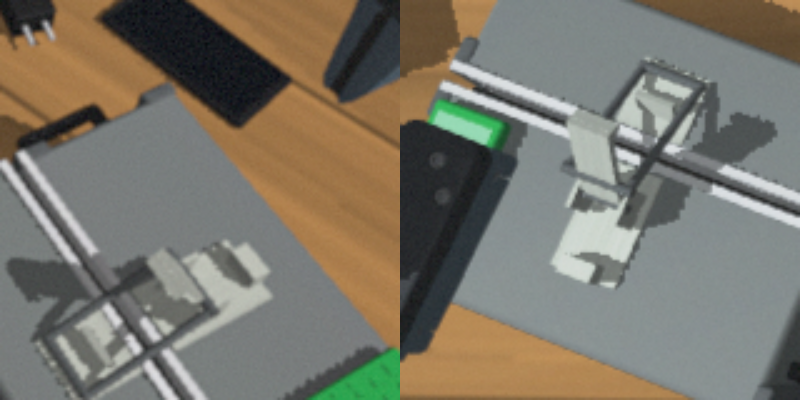

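The bar now lies behind the hook: scene crop (40–85, 345–395), top crop (645–705, 65–80). The lever still leans toward the keeper, so I'll go round to its keeper side.

>>> {"method": "apply_moves", "body": {"increments": [[-1, 0.028, -0.0107, -0.02, 0, 0, 0], [-1, 0.028, -0.0107, -0.02, 0, 0, 0], [-1, 0.028, -0.0107, -0.02, 0, 0, 0], [-1, 0.028, -0.0107, -0.02, 0, 0, 0], [-1, 0, 0, 0, 0, 0, 0]]}}

```text
time_s: 3.8
ee_pos: [640.4, 214.8, 260.6]
ee_rot: [-179.6, -0.3, 158.9]
force: [-0.9, -0.9, -1.3]
gripper_width: 0.2
gripper_force: 0.0
```

>>> {"method": "apply_moves", "body": {"increments": [[-1, 0, 0, -0.03, 0, 0, 0], [-1, 0, 0, -0.03, 0, 0, 0], [-1, 0, 0, -0.01, 0, 0, 0], [-1, 0, 0, 0, 0, 0, 0]]}}

```text
time_s: 4.13
ee_pos: [636.1, 217.5, 194.3]
ee_rot: [-179.7, -0.3, 159.0]
force: [0.3, 0.2, -0.2]
gripper_width: 0.6
gripper_force: 0.0
```

```bash
python3 - <<'E'
from h import *
st=status.state();p=np.array(st['ee_pos']);piv=np.array([556.4,249,142]);d=p-piv
print(p,st['ee_rot'],st['force'],'case',d@ex,d@ey)
for x,z in((46,199),(36,205),(20,207),(-6,202),(-18,195),(-27,185),(-33,172),(-36,158)):
    n=piv+x*ex;n[2]=z;print((x,z),np.round(n-p,1));p=n
E
```

```text
[636.11825326 217.49395732 194.34158293] [-179.72246872   -0.34818859  159.04404472] [ 0.25025281  0.23809743 -0.15353937] case 85.71415678833844 -0.8449578016606496
(46, 199) [-36.8  15.    4.7]
(36, 205) [-9.3  3.6  6. ]
(20, 207) [-14.9   5.7   2. ]
(-6, 202) [-24.3   9.3  -5. ]
(-18, 195) [-11.2   4.3  -7. ]
(-27, 185) [ -8.4   3.2 -10. ]
(-33, 172) [ -5.6   2.2 -13. ]
(-36, 158) [ -2.8   1.1 -14. ]
```

>>> {"method": "apply_moves", "body": {"increments": [[-1, -0.019, 0.0075, 0.003, 0, 0, 0], [-1, -0.018, 0.0075, 0.002, 0, 0, 0], [-1, -0.0093, 0.0036, 0.005, 0, 0, 0], [-1, -0.015, 0.0057, 0.001, 0, 0, 0], [-1, 0, 0, 0, 0, 0, 0]]}}

```text
time_s: 4.55
ee_pos: [575.7, 243.6, 212.0]
ee_rot: [179.8, 0.1, 159.1]
force: [0.5, 0.1, -0.2]
gripper_width: 0.4
gripper_force: 0.0
```

```bash
python3 - <<'E'
from h import *
a=cam('scene')
cv2.imwrite('pics/c4.png',cv2.resize(a['color'][210:370,390:550,::-1],(480,480)))
st=status.state();p=np.array(st['ee_pos']);piv=np.array([556.4,249,142]);d=p-piv
print(p,st['ee_rot'],st['force'],'case',d@ex,d@ey)
E
```

```text
[576.74643519 243.12571323 211.28106387] [1.79868617e+02 1.23072062e-01 1.59117158e+02] [ 0.83704048 -0.22369438 -0.04543617] case 21.100189743385723 1.807391108897067
```

View pics/c4.png

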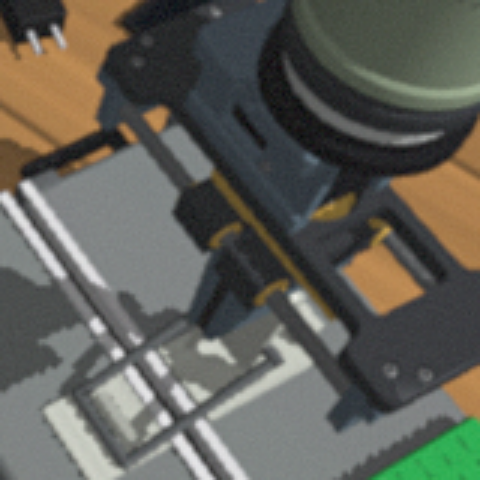

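The loop is still around the keeper (95–130, 390–460), and the lever is behind the fingers. Now I'll follow the arc down.

>>> {"method": "apply_moves", "body": {"increments": [[-1, -0.013, 0.0045, -0.004, 0, 0, 0], [-1, -0.012, 0.0045, -0.005, 0, 0, 0], [-1, -0.011, 0.004, -0.007, 0, 0, 0], [-1, -0.008, 0.003, -0.01, 0, 0, 0], [-1, 0, 0, 0, 0, 0, 0]]}}

```text
time_s: 5.02
ee_pos: [532.8, 258.8, 183.2]
ee_rot: [179.9, 0.0, 159.1]
force: [0.1, 0.3, 1.8]
gripper_width: 0.5
gripper_force: 0.5
```

```bash
python3 - <<'E'
from h import *
st=status.state();p=np.array(st['ee_pos']);piv=np.array([556.4,249,142]);d=p-piv
print(p,st['force'],'case',d@ex,d@ey)
E
```

```text
[532.84576733 258.81396243 183.22899589] [0.10943662 0.34493484 1.80481677] case -25.506780175838525 0.7210411671897269
```

>>> {"method": "apply_moves", "body": {"increments": [[-1, -0.006, 0.0024, -0.007, 0, 0, 0], [-1, -0.003, 0.001, -0.007, 0, 0, 0], [-1, -0.002, 0.001, -0.006, 0, 0, 0], [-1, 0, 0, -0.004, 0, 0, 0], [-1, 0, 0, 0, 0, 0, 0]]}}

```text
time_s: 5.43
ee_pos: [521.0, 262.7, 159.6]
ee_rot: [-180.0, -0.1, 159.0]
force: [-4.0, -0.5, 10.4]
gripper_width: 0.4
gripper_force: 4.9
```

>>> {"method": "apply_moves", "body": {"increments": [[-1, 0, 0, -0.001, 0, 0, 0], [-1, 0, 0, 0, 0, 0, 0]]}}

```text
time_s: 5.6
ee_pos: [521.0, 262.7, 159.6]
ee_rot: [-180.0, -0.1, 159.0]
force: [-6.3, -0.4, 14.1]
gripper_width: 0.5
gripper_force: 6.8
```

>>> {"method": "apply_moves", "body": {"increments": [[-1, 0, 0, 0.02, 0, 0, 0], [-1, 0, 0, 0.035, 0, 0, 0], [-1, 0, 0, 0.04, 0, 0, 0], [-1, -0.028, 0.02, 0.02, 0, 0, 0], [-1, -0.028, 0.02, 0.0, 0, 0, 0]]}}

```text
time_s: 6.02
ee_pos: [468.2, 303.8, 277.5]
ee_rot: [179.6, 0.3, 158.8]
force: [0.6, 1.3, -0.3]
gripper_width: 0.3
gripper_force: 0.0
```

>>> {"method": "apply_moves", "body": {"increments": [[-1, -0.028, 0.02, 0, 0, 0, 0], [-1, -0.028, 0.02, 0, 0, 0, 0], [-1, 0, 0, 0, 0, 0, 0], [-1, 0, 0, 0, 0, 0, 0]]}}

```text
time_s: 6.35
ee_pos: [408.7, 343.4, 272.5]
ee_rot: [-179.9, -0.0, 159.2]
force: [0.5, 0.5, 0.8]
gripper_width: 0.6
gripper_force: 0.0
```

```bash
python3 - <<'E'
from h import *
a=cam('scene');b=cam('top')
cv2.imwrite('pics/c5.png',np.hstack([cv2.resize(a['color'][250:370,400:520,::-1],(400,400)),cv2.resize(b['color'][180:300,80:200,::-1],(400,400))]))
st=status.state();print(st['ee_pos'],st['force'],st['time_s'])
E
```

```text
[410.35191613 342.41973365 272.44080262] [ 0.45520244  1.2909286  -0.08062203] 6.45
```

View pics/c5.png

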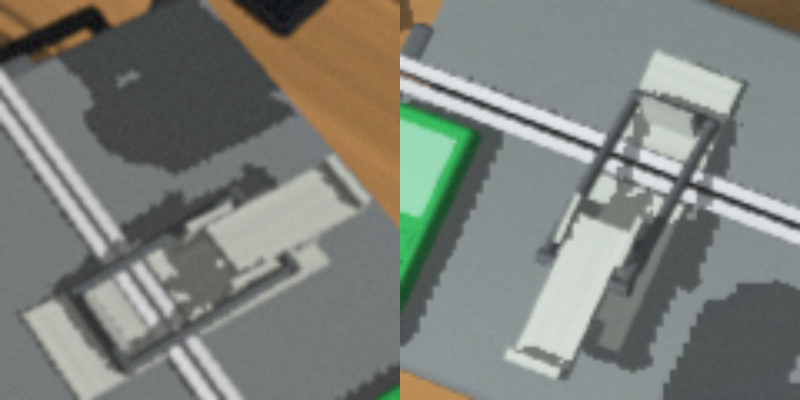

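The lever lies toward -x with the lip at top crop (540,365), the loop is on the keeper, and the seam is narrower. I'll check the lever angle by triangulating the tip.

```bash
python3 - <<'E'
from h import *
a=cam('scene');b=cam('top');piv=np.array([556.4,249,142])
for n,s,t in(('tip',(348,180),(540,362)),('hinge+y',(292,265),(545,255)),('bar',(98,330),(678,105))):
    P=tri([(a,400+s[0]/3.3333,250+s[1]/3.3333),(b,80+(t[0]-400)/3.3333,180+t[1]/3.3333)]);d=P-piv;print(n,d@ex,d@ey,P[2])
for th in(0,.1,.3):
    X=piv-68*np.cos(th)*ex+[0,0,68*np.sin(th)+4];print(th,(proj(a,X)-[400,250])*3.3333,(proj(b,X)-[80,180])*3.3333+[400,0])
E
```

```text
tip -68.75439102067413 0.05505692132865706 149.26752538878137
hinge+y -23.36650869348488 21.214531368328295 143.31066181912107
bar 64.91063465246656 2.653210771524685 125.45239721438259
0 [340.92872784 183.80112593] [540.82585678 362.29915582]
0.1 [345.33247358 177.21014542] [534.69297105 360.73803004]
0.3 [350.6338278  165.78758651] [524.35717181 353.28292061]
```

Tip height is about 149 mm including the lip, which fits a flat lever at roughly 0 rad. The bar is at about 65 mm, in the seat, so the latch is clamped.

```bash
python3 -c "
from h import *
print(env.job_done())"
```

```text
the job is handed in; nothing more can be done
None
```

I hooked the loop behind the keeper and pressed the lever flat, and the latch looks clamped in the last pictures: lever about 0 rad, bar about 65 mm ahead of the pivot. I then moved the arm clear and handed in the job at about 6.5 s; no verdict came back.

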